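Slide the coin case under the stand magnifier

TASK

Slide the wooden coin case under the stand magnifier, in through the open side that faces the robot, until its far end just meets the red stop bar squarely, lying between the gold bar and the weight block about midway, with a clear gap of roughly a centimetre on each side. Keep the case on the counter all the way (push it, do not lift it), do not shift the stop bar, the gold bar or the weight block, do not lean on the magnifier, and leave the hand lens, ring box and spoon alone.

Things in the scene. Friction and masses are not known exactly. Their poses are not given: they have to be found in the camera images.
- case: Closed dark-wood coin case, 120 (x) x 104 (y) x 30 (z) mm, about 0.6 kg, too wide to grasp, blue felt top with nine coins. Origin: centre of its underside; x along the 120 mm length, towards its far end (away from the robot, within 0.4 rad of the magnifier's x); z up. Starts just outside the magnifier's open robot side.
- case_far (a point): Centre of the case's far end face (the +x end), 12 mm above its underside; axes as the case.
- magnifier: Stand magnifier fixed to the counter: white frame 200 (x) x 290 (y) mm round a clear pane, on four 12 mm square corner legs. 62 mm clear underneath, frame top at 70 mm. Origin: on the counter; x points into it, away from the robot; frame spans x -85 to +115, y -145 to +145 mm; open on all sides. With the case at the stop, its near end lies 22 to 34 mm in under the near edge of the frame.
- stop_face (a point): Centre of the robot-side face of the red stop bar, 12 mm above the counter. Bar 12 x 262 x 20 mm (top at 22 mm), across the magnifier's y under the pane; axes as the magnifier's. It slides along x on stiff rails: more than about 14 N shifts it. The face stands 59 to 71 mm beyond the magnifier's origin.
- goldbar: Loose gold-coloured bar 110 (x) x 40 (y) x 20 (z) mm under the magnifier, on one side. Origin: centre of its underside; x along its length, within 0.05 rad of the magnifier's x.
- weights: Loose pale-wood block with four steel weights set in it, 110 (x) x 40 (y) x 22 (z) mm plus 6 to 13 mm of weights, under the magnifier, on the other side. Origin: centre of its underside; x along its length, nearly parallel to the gold bar. The gap between gold bar and block is 122 to 128 mm; which is left and which right varies.
- handlens: Bystander: round hand magnifier lying flat, 92 mm disc with a 100 mm wooden handle, 190 mm long in all, along its x. Origin about the middle of its length, on the counter.
- ringbox: Bystander: red ring box 65 x 65 x 45 mm. Origin: centre of its underside.
- spoon: Bystander: steel spoon with a wooden handle, lying flat, about 180 mm long. Origin on its underside.

How it is judged:
By the outcome, as a careful person would: the job done as asked, in the order asked, and still so for the second after the job is handed in, with the robot touching nothing.
It also fails if it takes over 64 s, if anything falls off the work surface, if the arm or the gripper's body presses on something with over 40 N, if the wrist force passes 120 N, or if a joint passes its speed limit or range.

ROBOT

A 7-joint arm with a two-finger parallel gripper is mounted at the origin on the work surface. World frame = base frame: x ahead of the robot, y to its left, z up, the work surface at z = 0. Lengths are in m, angles in rad, forces in N, time in s.
With the tool pointing down it reaches from about 0.425 to 0.95 m from the base axis. Payload 4.7 kg.
Tool frame: the origin (TCP) lies on the centre line of the jaws, within the pads' length; the fingertips stand robot.nose_length ahead of it and the grasp point (between the pads) lies 8 mm behind it (robot.nose_length is the distance from the TCP to the fingertips, in m); z points along the fingers, x is the direction in which the jaws open and shut, and the axes are right-handed (so a half turn about z gives the same grasp; the last joint's range is limited). The gripper opens to 85 mm and grips with 20 to 120 N. Pads are 22 mm wide; open, the fingers measure 114 mm over their backs; the gripper's body (76 mm by 85 mm) begins 54 mm behind the grasp point. The pads swing forward as they close: fully open they stand 13 mm farther back than shut.
Start: joints at [-1.306, 0.469, -0.049, 1.532, 0.024, 1.141, -0.082], TCP at [0.195, 0.646, 0.242] pointing down, gripper open.
Joint ranges: [-2.59, 2.59], [-0.33, 1.99], [-1.39, 1.29], [0.1, 2.45], [-1.04, 4.18], [0.21, 1.99], [-2.66, 2.66]. Speed limits (rad/s): [2.57, 2.57, 3.14, 3.14, 3.14, 3.14, 3.14].

INTERFACE

Orientations are given as [roll, pitch, yaw] about the fixed x, y, z axes, in that order (R = Rz(yaw) Ry(pitch) Rx(roll)).
In Python, from plant import robot gives the robot as it stands. Calls block until the motion is done:
- robot.goto(position, orientation): joint-space move of the TCP to a pose.
- robot.move_straight(position, vel=0.15, attitude=None, contact_N=None): straight line of the TCP; attitude=None keeps the orientation; vel is the mean speed in m/s. With contact_N (N) it stops when the force on the tool has changed by that much, and returns True; else False.
- robot.move_joints(angles): joint-space move.
- robot.grip(opening, strength=None): opening from 0.0 (shut) to 1.0 (fully open); strength is the grip in N (None keeps the last); returns when the fingers have stopped.
- robot.sleep(seconds).
- robot.inverse_kinematics(position, orientation): joint angles nearest the present ones, or None.
- robot.sense(): the state.
- robot.grab_frame(name): name is "scene" or "top"; returns a dict with "image" (400x640x3 uint8, red, green, blue), "range_z" (400x640 float32, m along the optical axis (not along the pixel's ray), 0 where there is no reading), "fx", "fy", "cx", "cy" (pixels), "dist_coeffs" ([k1, k2, p1, p2, k3] as OpenCV has them; the pictures are not rectified), "R" (3x3) and "t" (3): a world point X has camera coordinates R X + t. Camera axes: x right, y down, z forward; pixel columns grow to the right and rows downward; lengths in m; the calibration is good to about 2 mm. A picture is of the moment at which its call begins.
A pose or a line that the arm cannot do raises robot.IKError and nothing moves.
- robot.close_job(): hands the job in, once; it reports no verdict.
The state is a dict: "t": time; "joint_pos": joint angles; "joint_velocities": joint speeds; "effort": joint torques, N m; "tcp_pos": TCP position; "tcp_rot": TCP orientation; "wrist_force": force on the tool from outside, world axes, zero at the start; "torque": the same for the moment, N m; "opening": opening from 0.0 (shut) to 1.0 (fully open).
Only numpy, scipy, OpenCV 4.12 (cv2) and the standard library are available. Lean on these libraries where they do the work, as an engineer would, in place of code of your own. Each camera call takes 0.05 s, during which the arm holds its last target. There are 200 camera calls.

## Working session

There is one attempt and no reset: what is moved stays moved. The work goes in short steps, each a Python script; the robot and the scene stay as the last script left them, time stands still between calls to the robot, and variables do not carry over. Pictures are saved under pics/ and viewed, on a budget of 10 in all, crops included, one or two more only if the job needs it, and the job is handed in when it is done.

```bash
mkdir -p pics
python3 - <<'E'
from plant import robot
import cv2,pickle
F={}
for n in ("scene","top"):
    f=robot.grab_frame(n);F[n]=f
    cv2.imwrite(f"pics/{n}0.png",cv2.cvtColor(f["image"],cv2.COLOR_RGB2BGR))
    print(n,f["fx"],f["cx"],f["cy"],f["dist_coeffs"],(-f["R"].T@f["t"]).round(3),f["R"].round(3).tolist())
pickle.dump(F,open("f0.pkl","wb"))
s=robot.sense();print(s["t"],s["tcp_pos"],s["tcp_rot"],robot.nose_length,s["opening"])
E
```

```text
scene 459.67958622048315 319.9373069458013 199.28844588494636 [-0.13563631  0.          0.          0.          0.        ] [1.613 0.014 0.786] [[-0.019, 1.0, 0.023], [0.604, 0.03, -0.797], [-0.797, -0.001, -0.604]]
top 514.8735863393157 323.1589285547982 204.154498643837 [-0.12078265  0.          0.          0.          0.        ] [4.020e-01 1.000e-03 1.195e+00] [[-0.007, -1.0, -0.011], [-0.985, 0.009, -0.175], [0.175, 0.009, -0.984]]
0.1 [0.19531758 0.64559488 0.24135425] [3.14153726e+00 1.78524158e-03 1.27702204e+00] 0.011 0.9971715803052414
```

View pics/top0.png

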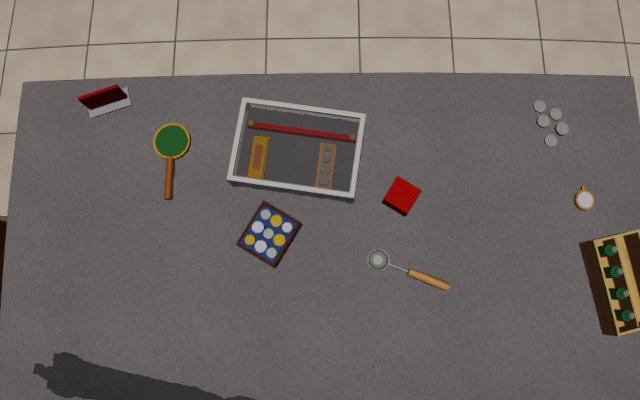

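View pics/scene0.png

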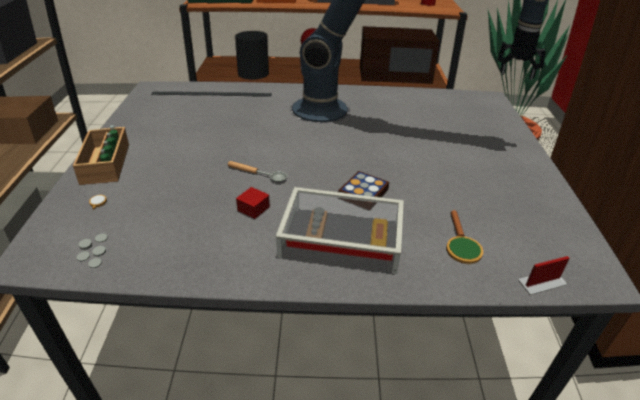

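```bash
cat > h.py <<'E'
import numpy as np,cv2
def cam(f):
    K=np.array([[f["fx"],0,f["cx"]],[0,f["fy"],f["cy"]],[0,0,1]]);return K,np.array(f["dist_coeffs"])
def plane(f,px,z):
    K,d=cam(f);px=np.asarray(px,float).reshape(-1,1,2)
    n=cv2.undistortPoints(px,K,d).reshape(-1,2)
    r=np.c_[n,np.ones(len(n))]@f["R"];c=-f["R"].T@f["t"]
    return (c+r*((z-c[2])/r[:,2])[:,None])[:,:2]
def pix(f,X):
    K,d=cam(f);return cv2.projectPoints(np.asarray(X,float).reshape(-1,3),cv2.Rodrigues(f["R"])[0],f["t"],K,d)[0].reshape(-1,2)
def blob(f,box,hlo,hhi,smin,vmin,up=4):
    """largest colour blob in box (u0,v0,u1,v1); contour in full-image pixels"""
    u0,v0,u1,v1=box
    im=cv2.resize(f["image"][v0:v1,u0:u1],None,fx=up,fy=up,interpolation=cv2.INTER_CUBIC)
    h=cv2.cvtColor(im,cv2.COLOR_RGB2HSV)
    m=cv2.inRange(h,(hlo,smin,vmin),(hhi,255,255))
    m=cv2.morphologyEx(m,cv2.MORPH_CLOSE,np.ones((5,5)))
    c=max(cv2.findContours(m,cv2.RETR_EXTERNAL,cv2.CHAIN_APPROX_NONE)[0],key=cv2.contourArea).reshape(-1,2)
    return (c+0.5)/up-0.5+[u0,v0]
def rect(xy):
    (c,s,a)=cv2.minAreaRect((xy*1000).astype(np.float32))
    b=cv2.boxPoints((c,s,a));e=[b[1]-b[0],b[2]-b[1]]
    L=[np.hypot(*q) for q in e]
    angs=[(np.arctan2(q[1],q[0])+np.pi/2)%np.pi-np.pi/2 for q in e]
    i=int(abs(angs[1])<abs(angs[0]))
    return np.array(c)/1000,L[i],L[1-i],angs[i]   # centre, extent along ~x, across, yaw of ~x
E
python3 - <<'E'
import pickle,cv2,numpy as np
from h import *
F=pickle.load(open("f0.pkl","rb"));f=F["top"]
im=f["image"][90:280,220:380]
cv2.imwrite("pics/crop0.png",cv2.cvtColor(cv2.resize(im,None,fx=3.15,fy=3.15,interpolation=cv2.INTER_CUBIC),cv2.COLOR_RGB2BGR))
h=cv2.cvtColor(f["image"],cv2.COLOR_RGB2HSV)
for n,p in dict(gold=(259,150),block=(332,150),stop=(300,131),felt=(277,243),frame=(300,107),ct=(300,160),wood=(241,239)).items(): print(n,h[p[1],p[0]],f["range_z"][p[1],p[0]])
print("frame corners",plane(f,[(243,99),(366,114),(355,198),(228,181)],.07).round(3).tolist())
for n,b,a,z in (("felt",(232,197,306,272),(100,130,100,40),.03),("gold",(240,130,275,184),(12,35,110,60),.02),("block",(310,138,342,192),(3,22,50,50),.022)):
    try: print(n,rect(plane(f,blob(f,b,*a),z)))
    except Exception as e: print(n,e)
E
```

```text
gold [ 10 148 117] 0.0
block [ 13 110 116] 1.1677359
stop [  0 185 117] 1.1767153
felt [ 24 189 177] 1.1671165
frame [ 21  10 171] 1.1852938
ct [160  10  75] 1.1635318
wood [  6 147  66] 1.1688343
frame corners [[0.853, 0.197], [0.812, -0.088], [0.616, -0.059], [0.657, 0.226]]
felt (array([0.52130444, 0.1521893 ]), np.float32(53.369278), np.float32(89.63913), np.float32(-0.5421492))
gold (array([0.72762573, 0.16565836]), np.float32(105.05785), np.float32(41.039303), np.float32(-0.13924432))
block (array([0.70428186, 0.00677849]), np.float32(110.527145), np.float32(41.973427), np.float32(-0.13172793))
```

View pics/crop0.png

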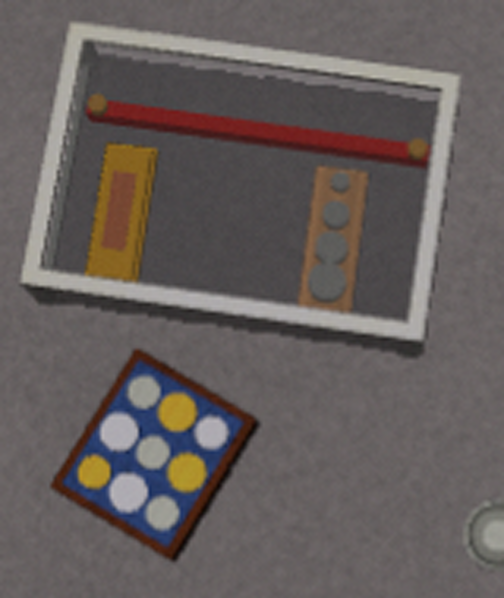

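Run:
```python
import pickle
from h import *
from plant import robot
from scipy.spatial.transform import Rotation as Ro
f=pickle.load(open("f0.pkl","rb"))["top"]
c4=plane(f,np.array([(137,350),(257,425),(175,558),(53,485)])/3.15+[220,90],.03)
d=c4-np.roll(c4,1,0);print(c4.round(3).tolist(),np.hypot(*d.T))
c=c4.mean(0);a=(c4[0]-c4[3])+(c4[1]-c4[2]);phi=np.arctan2(a[1],a[0]);print("case",c,phi)
rot=lambda t:np.array([[np.cos(t),-np.sin(t)],[np.sin(t),np.cos(t)]])
lane=-.138
# IK check of the tilted final pushing pose
h=lane;z=np.array([np.cos(h)*.866,np.sin(h)*.866,-.5])
for s in(1,-1):
    x=s*np.array([-np.sin(h),np.cos(h),0]);R=np.c_[x,np.cross(z,x),z]
    rpy=Ro.from_matrix(R).as_euler('xyz')
    for p in ([.42,.12,.03],[.65,.09,.03]): print(s,rpy.round(3),robot.inverse_kinematics(p,rpy.tolist()))
P=lambda xy,z:[float(xy[0]),float(xy[1]),z]
O=lambda y:[np.pi,0,float(y)]
robot.grip(.6)
st=c+rot(phi)@[-.023,.095]
robot.goto(P(st,.13),O(phi));robot.move_straight(P(st,.024),vel=.12)
hit=robot.move_straight(P(c+rot(phi)@[-.023,.055],.024),vel=.04,contact_N=2)
s=robot.sense();q=rot(-phi)@(np.array(s["tcp_pos"][:2])-c);print(hit,q,s["wrist_force"],s["t"],s["opening"])
dv=.2233-.1852;dphi=lane-phi;D=.0381/np.sin(dphi);print(D)
cor=c+rot(phi)@[D,0];p0=np.array(s["tcp_pos"][:2])
N=6
for k in range(1,N+1):
    t=dphi*k/N
    robot.move_straight(P(cor+rot(t)@(p0-cor),.024),vel=.05,attitude=O(phi+t))
s=robot.sense();print(s["wrist_force"],s["t"])
out=p0;back=cor+rot(dphi)@(p0-cor)+rot(lane)@[0,.03]
robot.move_straight(P(back,.024),vel=.1);robot.move_straight(P(back,.14),vel=.2)
robot.goto([.40,.33,.25],O(lane))
f=robot.grab_frame("top");pickle.dump(f,open("f1.pkl","wb"))
cv2.imwrite("pics/crop1.png",cv2.cvtColor(cv2.resize(f["image"][90:280,220:380],None,fx=3.15,fy=3.15,interpolation=cv2.INTER_CUBIC),cv2.COLOR_RGB2BGR))
print(robot.sense()["t"])
```

```text
[[0.618, 0.15], [0.562, 0.062], [0.466, 0.121], [0.519, 0.21]] [0.11559085 0.10439724 0.11244183 0.10365721]
case [0.54135589 0.13581574] -0.5480640884641131
1 [ 2.094 -0.     1.433] None
1 [ 2.094 -0.     1.433] [-0.37827805  0.75040475 -0.03249383  2.31229152  2.56506307  0.99175157
 -1.49952578]
-1 [-2.094  0.    -1.709] None
-1 [-2.094  0.    -1.709] [ 0.25194633  0.9448014  -0.80967738  2.27822155  2.48183043  1.29934858
  2.20611601]
True [-0.02292831  0.0621343 ] [-0.07000962 -0.18024228 -0.78828614] 4.3917 0.5985216496249076
0.09556821730856307
[-0.28637523  0.70242107 -0.31308035] 6.4
8.4917
```

View pics/crop1.png

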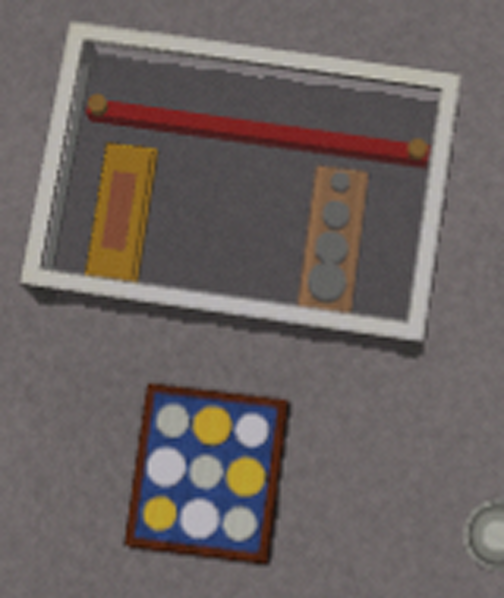

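```bash
cat > meas.py <<'E'
from h import *
def edges(f,cnt,zl,zr,yaw,mid=.03):
    """v of left (max) and right (min) long edges in lane frame, and slope of each"""
    r=[]
    for z,sg in((zl,1),(zr,-1)):
        p=plane(f,cnt,z);e=np.c_[p@[np.cos(yaw),np.sin(yaw)],p@[-np.sin(yaw),np.cos(yaw)]]
        u0=(e[:,0].min()+e[:,0].max())/2;vm=np.median(e[:,1]) if 0 else (e[:,1].min()+e[:,1].max())/2
        k=(abs(e[:,0]-u0)<mid)&(sg*(e[:,1]-vm)>.008)
        a,b=np.polyfit(e[k,0]-u0,e[k,1],1);r.append((b,a))
    return r
def felt(f,box,up=4):
    u0,v0,u1,v1=box
    im=cv2.resize(f["image"][v0:v1,u0:u1],None,fx=up,fy=up,interpolation=cv2.INTER_CUBIC)
    m=cv2.inRange(cv2.cvtColor(im,cv2.COLOR_RGB2HSV),(105,110,50),(125,255,255))
    m=cv2.morphologyEx(m,cv2.MORPH_OPEN,np.ones((3,3)))
    p=np.argwhere(m)[:,::-1]
    return rect(plane(f,(p+.5)/up-.5+[u0,v0],.03))
E
python3 - <<'E'
import pickle
from meas import *
f=pickle.load(open("f1.pkl","rb"))
Y=-.14
print("felt",felt(f,(250,205,320,275)))
c4=plane(f,np.array([(149,385),(289,402),(268,562),(127,545)])/3.15+[220,90],.03);print("corners",c4.mean(0),np.hypot(*(c4-np.roll(c4,1,0)).T))
g=blob(f,(240,130,275,184),8,35,110,50);b=blob(f,(308,138,342,190),3,22,70,50)
G=edges(f,g,.02,0,Y);B=edges(f,b,.022,.022,Y);print("gold",G,"block",B)
print("lane mid",(G[1][0]+B[0][0])/2,"gap",G[1][0]-B[0][0])
# stop bar near edge: red, near face bottom z=0 / top near edge
s=blob(f,(245,118,358,146),0,8,120,50)
for z in(0,.02):
    p=plane(f,s,z);e=np.c_[p@[np.cos(Y),np.sin(Y)],p@[-np.sin(Y),np.cos(Y)]]
    k=abs(e[:,1]-.19)<.06;n=e[k];m=np.median(n[:,0])
    for q in(n[n[:,0]<m],n[n[:,0]>m]):print(z,np.polyfit(q[:,1]-.19,q[:,0],1))
E
```

```text
felt (array([0.52896167, 0.10002056]), np.float32(105.65604), np.float32(89.18725), np.float32(-0.13206744))
corners [0.52731343 0.09743107] [0.11728145 0.10304712 0.11671121 0.10219645]
gold [(np.float64(0.2854386266554147), np.float64(0.0038318029151428964)), (np.float64(0.248683437965301), np.float64(0.0028486654439490587))] block [(np.float64(0.12475751192865803), np.float64(0.005073542474797705)), (np.float64(0.0851070119875813), np.float64(0.005635596440077402))]
lane mid 0.18672047494697952 gap 0.12392592603664299
0 [0.00915808 0.76986692]
0 [0.00953899 0.78596316]
0.02 [0.01003268 0.76369129]
0.02 [0.00769044 0.77946249]
```

```bash
cat > m.py <<'E'
from meas import *
from plant import robot
from scipy.spatial.transform import Rotation as Ro
Y=-.145
rot=lambda t:np.array([[np.cos(t),-np.sin(t)],[np.sin(t),np.cos(t)]])
P=lambda xy,z:[float(xy[0]),float(xy[1]),float(z)]
O=lambda y:[np.pi,0,float(y)]
def tilt(h,th,s=1):
    z=np.array([np.cos(h)*np.cos(th),np.sin(h)*np.cos(th),-np.sin(th)]);x=s*np.array([-np.sin(h),np.cos(h),0])
    return Ro.from_matrix(np.c_[x,np.cross(z,x),z]).as_euler('xyz').tolist()
E
python3 - <<'E'
import pickle
from m import *
c=np.array([.529,.100]);phi=-.132
f=pickle.load(open("f1.pkl","rb"))
# lane target expressed at yaw -.14 : v=.1862 -> point on lane mid at bars' centre
mid=rot(-.14)@[.697,.1862];print("lane mid pt",mid)
st=c+rot(phi)@[0,-.085]
robot.goto(P(st+rot(phi)@[0,-.02],.14),O(phi));robot.move_straight(P(st,.024),vel=.15)
hit=robot.move_straight(P(c+rot(phi)@[0,-.055],.024),vel=.03,contact_N=2)
s=robot.sense();p0=np.array(s["tcp_pos"][:2]);print(hit,rot(-phi)@(p0-c),s["wrist_force"])
p1=p0+rot(-.14)@[0,.0125]
robot.move_straight(P(p1,.024),vel=.03,attitude=O(Y))
b=p1+rot(Y)@[0,-.03];robot.move_straight(P(b,.024),vel=.1);robot.move_straight(P(b,.14),vel=.2)
robot.goto([.40,-.15,.25],O(Y))
f=robot.grab_frame("top");pickle.dump(f,open("f2.pkl","wb"))
F=felt(f,(250,200,325,275));print("felt",F,"uv",rot(.14)@F[0],robot.sense()["t"])
for sg in(1,-1):
  for th in(.52,.6):
    for u in(.52,.56,.62,.70): print(sg,th,u,np.round(q,2) if (q:=robot.inverse_kinematics(P(rot(-.14)@[u,.186],.022),tilt(Y,th,sg))) is not None else None)
E
```

```text
lane mid pt [0.71616348 0.08711667]
True [-0.00031368 -0.06342319] [0.04116153 0.29968952 0.33479803]
felt (array([0.53211017, 0.1149231 ]), np.float32(105.01027), np.float32(89.43874), np.float32(-0.14628685)) uv [0.51086727 0.188051  ] 14.2833
1 0.52 0.52 None
1 0.52 0.56 [-0.28  0.79 -0.29  2.42  2.44  1.22 -1.43]
1 0.52 0.62 [-0.43  0.77 -0.    2.33  2.54  1.02 -1.54]
1 0.52 0.7 [-0.35  0.79  0.    2.17  2.59  0.89 -1.46]
1 0.6 0.52 None
1 0.6 0.56 [-0.36  0.72 -0.17  2.41  2.44  1.03 -1.46]
1 0.6 0.62 [-0.39  0.72 -0.03  2.31  2.52  0.89 -1.47]
1 0.6 0.7 [-0.3   0.75 -0.04  2.14  2.54  0.77 -1.38]
-1 0.52 0.52 None
-1 0.52 0.56 [-0.    0.88 -0.62  2.41  2.42  1.37  1.94]
-1 0.52 0.62 [ 0.08  0.88 -0.62  2.3   2.47  1.25  2.03]
-1 0.52 0.7 [ 0.15  0.9  -0.62  2.14  2.5   1.12  2.15]
-1 0.6 0.52 None
-1 0.6 0.56 [ 0.16  0.9  -0.81  2.39  2.37  1.33  2.11]
-1 0.6 0.62 [ 0.23  0.91 -0.81  2.27  2.4   1.22  2.22]
-1 0.6 0.7 [ 0.29  0.95 -0.81  2.11  2.41  1.09  2.35]
```

Run:
```python
import pickle
from m import *
c=np.array([.5321,.1149]);L=lambda u,v:rot(-.14)@[u,v]
d=rot(Y)@[1,0]
st=c-d*.090;yaw=Y+np.pi/2
robot.goto(P(st,.14),O(yaw));robot.move_straight(P(st,.025),vel=.15)
hit=robot.move_straight(P(c-d*.06,.025),vel=.03,contact_N=2)
s=robot.sense();p=np.array(s["tcp_pos"][:2]);print(hit,p,rot(.14)@p,s["wrist_force"],s["t"])
D=.585-(rot(.14)@p)[0]
hit=robot.move_straight(P(p+d*D,.025),vel=.05,contact_N=9)
s=robot.sense();print(hit,rot(.14)@np.array(s["tcp_pos"][:2]),s["wrist_force"],s["t"])
q=np.array(s["tcp_pos"][:2])-d*.03
robot.move_straight(P(q,.025),vel=.1);robot.move_straight(P(q,.30),vel=.3)
for sg in(1,-1):
  for u,z in((.52,.35),(.56,.35),(.56,.2),(.555,.06)): print(sg,u,z,robot.inverse_kinematics(P(L(u,.187),z),tilt(Y,.52,sg)))
f=robot.grab_frame("top");pickle.dump(f,open("f3.pkl","wb"));print(s["joint_pos"])
cv2.imwrite("pics/top3.png",cv2.cvtColor(cv2.resize(f["image"][90:280,220:380],None,fx=3.15,fy=3.15,interpolation=cv2.INTER_CUBIC),cv2.COLOR_RGB2BGR))
g=robot.grab_frame("scene");pickle.dump(g,open("g3.pkl","wb"))
cv2.imwrite("pics/scene3.png",cv2.cvtColor(g["image"],cv2.COLOR_RGB2BGR))
```

```text
True [0.4634846  0.12477831] [0.44153791 0.18823356] [0.38598047 0.16775984 0.1563076 ] 17.0583
False [0.58490313 0.18753715] [-2.48417086 -0.08563285 -1.02477787] 20.1
1 0.52 0.35 [-0.31973087 -0.0615196  -0.27314825  2.31363773  1.59345831  0.61298359
 -0.46769395]
1 0.56 0.35 [-0.47775425 -0.00895518 -0.05339008  2.2653725   1.65128916  0.57590872
 -0.47568482]
1 0.56 0.2 [ 0.43344437  0.57316038 -1.17466198  2.37011296  2.08854565  1.16455257
 -0.76460131]
1 0.555 0.06 None
-1 0.52 0.35 [ 0.82678197 -0.08110383 -1.31278215  2.27801491  1.63495803  0.49142116
  2.6486371 ]
-1 0.56 0.35 None
-1 0.56 0.2 [-0.86834901  0.30190518  0.39349646  2.43434507  2.29953362  0.65669286
  1.84040331]
-1 0.555 0.06 None
[-0.51779587  0.65683562  0.38694478  1.86605956 -0.36984816  0.69204555
  1.51114735]
```

View pics/top3.png

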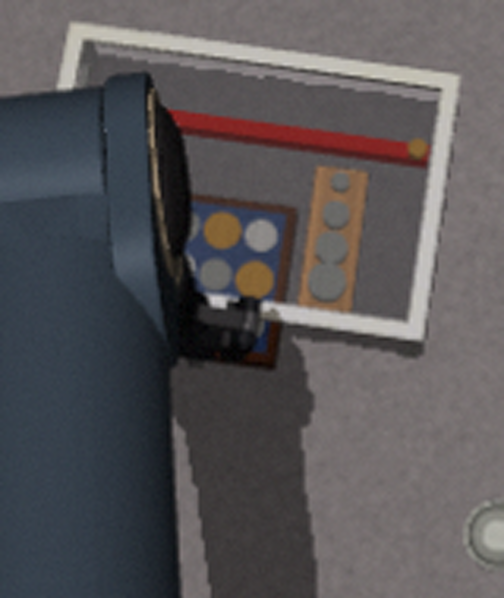

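Run:
```python
from m import *
L=lambda u,v=.1872:rot(-.14)@[u,v]
A=tilt(Y,.55,1)
def show(t):
    s=robot.sense();print(t,np.round(s["joint_pos"],2),(rot(.14)@s["tcp_pos"][:2]).round(4),round(s["tcp_pos"][2],4),s["wrist_force"].round(2),s["t"])
try:
    robot.goto(P(L(.60),.35),A);show("hi")
    robot.move_straight(P(L(.565),.16),vel=.2);show("mid")
    robot.move_straight(P(L(.565),.06),vel=.15);show("low")
except robot.IKError as e: print("IK",e);show("x")
g=robot.grab_frame("scene");cv2.imwrite("pics/scene4.png",cv2.cvtColor(cv2.resize(g["image"][60:290,180:500],None,fx=2.4,fy=2.4,interpolation=cv2.INTER_CUBIC),cv2.COLOR_RGB2BGR))
for u,z in((.565,.022),(.56,.022),(.6,.022),(.70,.022)): print(u,robot.inverse_kinematics(P(L(u),z),A))
```

```text
hi [-0.68  0.04  0.23  2.2   1.61  0.5  -0.4 ] [0.6004 0.1868] 0.35 [-0.15 -0.2  -0.25] 23.275
mid [-0.59  0.38  0.09  2.42  2.31  0.74 -1.3 ] [0.5658 0.1874] 0.161 [ 0.17  0.02 -0.35] 24.3917
low [-0.52  0.65  0.01  2.43  2.46  0.97 -1.53] [0.5655 0.1873] 0.061 [ 0.37 -0.01  0.21] 25.2083
0.565 [-0.51132489  0.75104204 -0.0043265   2.4223481   2.49217495  1.04781818
 -1.59058722]
0.56 [-0.51214824  0.75123424 -0.01335096  2.43109289  2.48496922  1.05849724
 -1.59145842]
0.6 [-0.47566687  0.75178111  0.01790875  2.3578254   2.52849451  0.98751052
 -1.56089154]
0.7 [-0.39604022  0.77879303  0.06597721  2.16062995  2.59642974  0.82135814
 -1.49451633]
```

View pics/scene4.png

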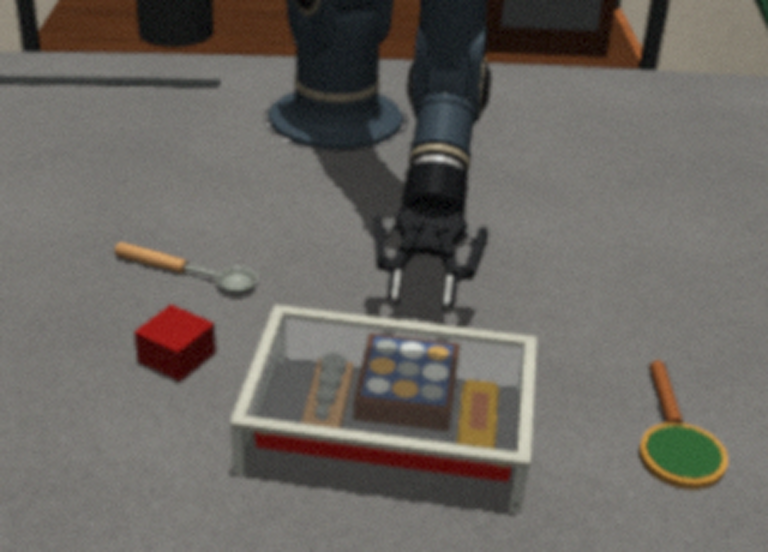

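Run:
```python
import pickle
from m import *
L=lambda u,v=.1872:rot(-.14)@[u,v]
A=tilt(Y,.55,1);d=rot(Y)@[1,0]
def show(t):
    s=robot.sense();print(t,(rot(.14)@s["tcp_pos"][:2]).round(4),round(s["tcp_pos"][2],4),s["wrist_force"].round(2),s["t"]);return np.array(s["tcp_pos"])
robot.move_straight(P(L(.562),.06),vel=.1)
hit=robot.move_straight(P(L(.562),.018),vel=.04,contact_N=2);print(hit);p=show("down")
hit=robot.move_straight(P(p[:2]+d*.04,p[2]),vel=.03,contact_N=1.5);print(hit);p=show("touch")
u=(rot(.14)@p[:2])[0]
hit=robot.move_straight(P(p[:2]+d*(.605-u),p[2]),vel=.04,contact_N=8);print(hit);show("pushed")
f=robot.grab_frame("top");pickle.dump(f,open("f5.pkl","wb"));g=robot.grab_frame("scene");pickle.dump(g,open("g5.pkl","wb"))
a=cv2.resize(f["image"][100:190,225:365],None,fx=4,fy=4,interpolation=cv2.INTER_CUBIC);b=cv2.resize(g["image"][180:275,270:410],None,fx=4,fy=4,interpolation=cv2.INTER_CUBIC)[:230]
cv2.imwrite("pics/both5.png",cv2.cvtColor(np.vstack([a,b]),cv2.COLOR_RGB2BGR))
```

```text
False
down [0.5621 0.1873] 0.0183 [ 0.9  -0.02  0.53] 26.7083
True
touch [0.586 0.187] 0.0179 [0.01 0.65 0.37] 27.5333
False
pushed [0.6055 0.1868] 0.0182 [ 0.81 -0.58 -0.65] 28.1833
```

View pics/both5.png

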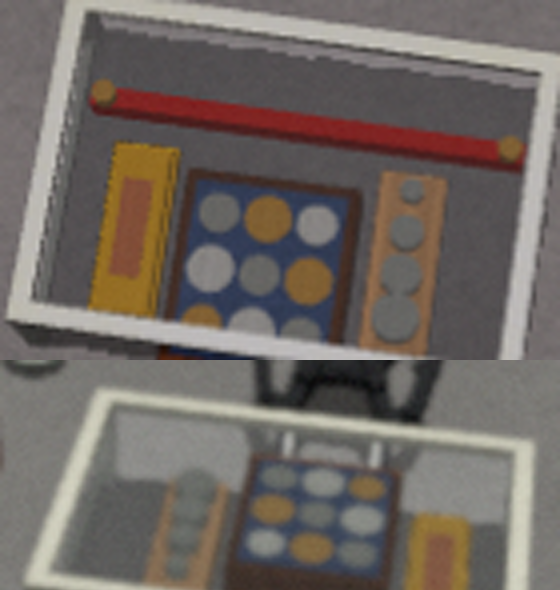

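```bash
cat > chk.py <<'E'
from meas import *
def chk(f,Y=-.14,up=4,box=(262,140,322,186)):
    u0,v0,u1,v1=box
    im=cv2.resize(f["image"][v0:v1,u0:u1],None,fx=up,fy=up,interpolation=cv2.INTER_CUBIC)
    m=cv2.inRange(cv2.cvtColor(im,cv2.COLOR_RGB2HSV),(105,90,40),(125,255,255))
    m=cv2.morphologyEx(m,cv2.MORPH_OPEN,np.ones((3,3)))
    p=plane(f,(np.argwhere(m)[:,::-1]+.5)/up-.5+[u0,v0],.03)
    e=np.c_[p@[np.cos(Y),np.sin(Y)],p@[-np.sin(Y),np.cos(Y)]]
    far=np.percentile(e[:,0],99.7)
    L,R,U=[],[],[]
    for a in np.arange(far-.055,far-.008,.002):
        k=e[abs(e[:,0]-a)<.001];
        if len(k): L.append((a,k[:,1].max()));R.append((a,k[:,1].min()))
    vm=(np.median([x[1] for x in L])+np.median([x[1] for x in R]))/2
    for b in np.arange(vm-.035,vm+.036,.002):
        k=e[abs(e[:,1]-b)<.001]
        if len(k):U.append((b,k[:,0].max()))
    L,R,U=map(np.array,(L,R,U));fit=lambda q:np.polyfit(q[:,0]-q[:,0].mean(),q[:,1],1)
    l,r,u=fit(L),fit(R),fit(U)
    print("felt v",l[1],r[1],"width",l[1]-r[1],"mid",(l[1]+r[1])/2,"yaw sides",Y+l[0],Y+r[0],"far edge",u[1],"yaw far",Y-u[0])
    g=blob(f,(240,130,272,184),8,35,110,50);b=blob(f,(312,138,342,190),3,22,70,50)
    G=edges(f,g,.02,0,Y);B=edges(f,b,.022,.022,Y)
    print("gold L,R",G[0][0],G[1][0],"block",B[0][0],B[1][0])
    s=blob(f,(245,118,358,146),0,8,120,50);p=plane(f,s,0);q=np.c_[p@[np.cos(Y),np.sin(Y)],p@[-np.sin(Y),np.cos(Y)]]
    q=q[abs(q[:,1]-vm)<.05];q=q[q[:,0]<np.median(q[:,0])];t=np.polyfit(q[:,1]-vm,q[:,0],1);print("stop u",t[1],"yaw",Y-t[0],"gap far-stop",t[1]-u[1]-.0074)
E
python3 -c "
import pickle;from chk import *
chk(pickle.load(open('f5.pkl','rb')))"
```

```text
felt v 0.22526736855309168 0.15294878923232266 width 0.07231857932076902 mid 0.18910807889270717 yaw sides 0.46613374042324507 0.005417704641169141 far edge 0.7233316682152462 yaw far -0.14517581432429197
gold L,R 0.2854020146214344 0.24877725122670016 block 0.12479885454707967 0.08514177133648713
stop u 0.7698143747717535 yaw -0.1530579060709198 gap far-stop 0.03908270655650732
```

Run:
```python
s=open('chk.py').read()
a=s.index("    L,R,U=[],[],[]");b=s.index("    vm=");c=s.index("    for b in");d=s.index("    L,R,U=map");e=s.index("    g=blob")
s=s[:a]+'''    U=[];k=e[e[:,0]>far-.055]
    l,r=np.percentile(k[:,1],[99.7,.3]);vm=(l+r)/2
'''+s[c:d]+'''    U=np.array(U);u=np.polyfit(U[:,0]-vm,U[:,1],1)
    print("rect",rect(p),"felt v",l,r,"width",l-r,"mid",vm,"far",u[1],"yaw far",Y-u[0])
'''+s[e:]
open('chk.py','w').write(s)
import pickle;from chk import *
f=pickle.load(open('f5.pkl','rb'));chk(f,-.1465)
```

```text
rect (array([0.70664331, 0.08893259]), np.float32(80.589264), np.float32(87.8901), np.float32(-0.14789796)) felt v 0.23473723444364034 0.14769436608001904 width 0.0870428683636213 mid 0.1912158002618297 far 0.7220881497213317 yaw far -0.1460675032370575
gold L,R 0.28993048401775423 0.2533370691201554 block 0.12932637294413699 0.08966639471348999
stop u 0.7685688044157727 yaw -0.15246038316305163 gap far-stop 0.039080654694440956
```

Run:
```python
import pickle
from m import *
from chk import chk
d=rot(-.147)@[1,0];A=tilt(-.147,.55,1)
def show(t):
    s=robot.sense();print(t,(rot(.14)@s["tcp_pos"][:2]).round(4),round(s["tcp_pos"][2],4),s["wrist_force"].round(2),s["t"]);return np.array(s["tcp_pos"])
p=show("0")
hit=robot.move_straight(P(p[:2]+d*.024,.018),vel=.03,attitude=A,contact_N=7);print(hit);p=show("1")
hit=robot.move_straight(P(p[:2]+d*.026,.018),vel=.008,contact_N=5);print(hit);p=show("2")
f=robot.grab_frame("top");pickle.dump(f,open("f6.pkl","wb"));g=robot.grab_frame("scene")
chk(f,-.1465,box=(262,125,325,182))
a=cv2.resize(f["image"][100:190,225:365],None,fx=4,fy=4,interpolation=cv2.INTER_CUBIC);b=cv2.resize(g["image"][180:275,270:410],None,fx=4,fy=4,interpolation=cv2.INTER_CUBIC)[:230]
cv2.imwrite("pics/both6.png",cv2.cvtColor(np.vstack([a,b]),cv2.COLOR_RGB2BGR))
```

```text
0 [0.6054 0.1869] 0.0183 [-0.23 -0.09  0.36] 28.2833
False
1 [0.6297 0.1866] 0.018 [-0.71 -0.09 -0.94] 29.25
True
2 [0.6368 0.1867] 0.0175 [0.28 0.74 0.2 ] 30.625
rect (array([0.72634253, 0.08594669]), np.float32(103.717384), np.float32(87.946846), np.float32(-0.14625299)) felt v 0.23471233547004355 0.14754115830238104 width 0.08717117716766251 mid 0.19112674688621228 far 0.7537859183678396 yaw far -0.13197013753518225
gold L,R 0.2899408816946225 0.25327903330694057 block 0.12935037249399556 0.08968527471850633
stop u 0.7732856923895888 yaw -0.15651042177572227 gap far-stop 0.012099774021749183
```

View pics/both6.png

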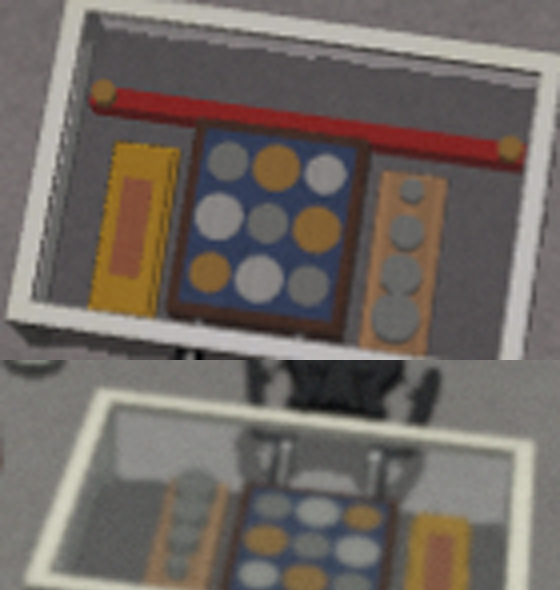

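Run:
```python
import pickle
from m import *
f5,f6=(pickle.load(open(n,"rb")) for n in("f5.pkl","f6.pkl"))
us=np.arange(.752,.792,.002)
for v in(.165,.191,.217):
    X=np.array([[*(rot(-.1465)@[u,v]),0] for u in us]);q=pix(f5,X).astype(np.float32).reshape(-1,1,2)
    o=[cv2.remap(f["image"],q,None,cv2.INTER_LINEAR).reshape(-1,3) for f in(f5,f6)]
    print("v",v)
    for u,a,b in zip(us,*o): print(round(u*1000),a,b)
# bar positions outside the case's shadow, f5 vs f6
for v in(.09,.27):
    X=np.array([[*(rot(-.1465)@[u,v]),0] for u in us]);q=pix(f5,X).astype(np.float32).reshape(-1,1,2)
    print(v,[cv2.remap(f["image"],q,None,cv2.INTER_LINEAR).reshape(-1,3)[:,0].tolist() for f in(f5,f6)])
```

```text
v 0.165
752 [85 81 83] [136 132 132]
754 [85 80 84] [136 132 130]
756 [84 80 83] [136 133 132]
758 [85 82 83] [135 132 131]
760 [87 83 84] [123 123 123]
762 [85 82 83] [ 84  89 101]
764 [85 81 82] [61 69 89]
766 [82 64 64] [54 61 82]
768 [77 43 43] [57 54 66]
770 [74 30 29] [61 43 42]
772 [87 29 28] [65 45 37]
774 [113  34  33] [91 40 35]
776 [126  37  36] [115  37  36]
778 [129  37  37] [127  37  37]
780 [127  36  35] [130  38  36]
782 [127  36  33] [128  35  34]
784 [111  52  50] [113  52  52]
786 [95 70 69] [97 71 72]
788 [87 81 81] [88 81 82]
790 [86 82 83] [87 83 84]
792 [85 82 82] [86 82 83]
v 0.191
752 [84 80 83] [126  94  52]
754 [85 81 83] [126  94  50]
756 [85 83 83] [126  94  52]
758 [85 83 84] [128  95  53]
760 [85 83 84] [126  94  53]
762 [85 83 83] [107  86  62]
764 [86 80 80] [74 70 77]
766 [84 68 69] [55 62 84]
768 [79 45 45] [61 55 65]
770 [76 33 32] [65 49 48]
772 [87 32 29] [69 46 39]
774 [120  36  34] [79 43 36]
776 [126  37  35] [113  37  33]
778 [128  36  34] [126  37  35]
780 [127  36  34] [128  35  34]
782 [125  36  34] [126  34  33]
784 [124  40  38] [124  39
[... 392 characters left out ...]
2 [84 32 30] [62 44 38]
774 [106  36  32] [82 41 36]
776 [127  38  35] [112  36  34]
778 [129  38  36] [126  36  34]
780 [128  37  36] [128  37  36]
782 [128  37  35] [128  37  35]
784 [120  46  45] [119  45  44]
786 [98 66 68] [99 65 67]
788 [84 77 77] [86 77 80]
790 [83 79 81] [86 82 84]
792 [85 81 82] [87 83 84]
0.09 [[91, 86, 83, 82, 84, 86, 85, 81, 77, 78, 103, 118, 124, 125, 126, 127, 108, 91, 84, 85, 85], [90, 85, 81, 82, 85, 85, 85, 80, 76, 79, 103, 119, 125, 127, 129, 128, 109, 91, 84, 83, 84]]
0.27 [[123, 96, 83, 83, 82, 84, 86, 84, 76, 74, 80, 96, 126, 128, 126, 125, 126, 107, 89, 82, 82], [121, 95, 84, 84, 83, 84, 85, 86, 78, 76, 81, 97, 125, 128, 127, 126, 125, 105, 89, 83, 84]]
```

Run:
```python
from m import *
d=rot(-.147)@[1,0]
def show(t):
    s=robot.sense();print(t,(rot(.147)@s["tcp_pos"][:2]).round(5),round(s["tcp_pos"][2],4),s["wrist_force"].round(2),s["t"]);return np.array(s["tcp_pos"])
robot.sleep(.3);p=show("0")
hit=robot.move_straight(P(p[:2]+d*.005,.018),vel=.006,contact_N=7);print(hit);show("1")
robot.sleep(.3);show("rest")
```

```text
0 [0.63462 0.19117] 0.017 [1.02 0.2  0.62] 31.025
True
1 [0.63564 0.19115] 0.0166 [ 0.54 -0.67 -0.18] 31.5417
rest [0.63554 0.19107] 0.0162 [ 0.6  -0.38  0.53] 31.8417
```

Run:
```python
import pickle
from m import *
from chk import chk
d=rot(-.147)@[1,0]
s=robot.sense();p=np.array(s["tcp_pos"])
robot.move_straight(P(p[:2]-d*.070,.020),vel=.08);q=p[:2]-d*.070
robot.move_straight(P(q,.16),vel=.15)
robot.goto([.45,.30,.35],tilt(.5,.9,1)) if robot.inverse_kinematics([.45,.30,.35],tilt(.5,.9,1)) is not None else print("no park")
print(robot.sense()["wrist_force"],robot.sense()["t"])
f=robot.grab_frame("top");pickle.dump(f,open("f7.pkl","wb"));g=robot.grab_frame("scene")
f5=pickle.load(open("f5.pkl","rb"))
us=np.arange(.760,.792,.002)
for v in(.09,.155,.173,.191,.209,.227,.27):
    X=np.array([[*(rot(-.1465)@[u,v]),0] for u in us]);k=pix(f,X).astype(np.float32).reshape(-1,1,2)
    print(v,*[cv2.remap(F["image"],k,None,cv2.INTER_LINEAR).reshape(-1,3)[:,0].tolist() for F in(f5,f)],sep="\n ")
chk(f,-.1465,box=(262,125,325,182))
a=cv2.resize(f["image"][100:190,225:365],None,fx=4,fy=4,interpolation=cv2.INTER_CUBIC);b=cv2.resize(g["image"][170:280,270:500],None,fx=2.43,fy=2.43,interpolation=cv2.INTER_CUBIC)[:230,:560]
b=cv2.copyMakeBorder(b,0,0,0,max(0,560-b.shape[1]),cv2.BORDER_CONSTANT)
cv2.imwrite("pics/both7.png",cv2.cvtColor(np.vstack([a,b]),cv2.COLOR_RGB2BGR))
```

```text
[ 0.56974182 -0.07290232 -1.23960606] 35.75
0.09
 [84, 86, 85, 81, 77, 78, 103, 118, 124, 125, 126, 127, 108, 91, 84, 85, 85]
 [82, 81, 82, 79, 75, 75, 100, 116, 122, 122, 123, 123, 104, 87, 81, 82, 83]
0.155
 [85, 85, 84, 82, 75, 74, 91, 119, 126, 127, 128, 126, 120, 97, 87, 85, 85]
 [59, 52, 49, 45, 55, 61, 68, 81, 114, 121, 123, 121, 113, 93, 85, 82, 82]
0.173
 [86, 86, 84, 82, 78, 76, 90, 120, 129, 128, 127, 126, 120, 98, 87, 84, 85]
 [63, 51, 49, 50, 56, 61, 66, 78, 111, 121, 123, 121, 117, 93, 82, 80, 82]
0.191
 [85, 85, 86, 84, 79, 76, 87, 120, 126, 128, 127, 125, 124, 99, 86, 85, 86]
 [121, 105, 74, 53, 56, 60, 65, 75, 111, 122, 124, 123, 120, 94, 84, 82, 83]
0.209
 [84, 83, 82, 82, 79, 77, 84, 115, 125, 128, 128, 126, 125, 99, 85, 83, 84]
 [52, 48, 46, 49, 54, 60, 65, 71, 109, 122, 124, 124, 122, 98, 83, 79, 81]
0.227
 [85, 86, 87, 84, 79, 76, 82, 112, 125, 128, 127, 128, 127, 105, 89, 85, 83]
 [87, 69, 52, 48, 53, 57, 60, 71, 106, 122, 124, 124, 123, 102, 85, 79, 81]
0.27
 [82, 84, 86, 84, 76, 74, 80, 96, 126, 128, 126, 125, 126, 107, 89, 82, 82]
 [80, 81, 81, 82, 76, 74, 78, 93, 120, 124, 124, 122, 121, 102, 86, 78, 80]
rect (array([0.72641919, 0.08607793]), np.float32(103.86348), np.float32(87.9242), np.float32(-0.1524769)) felt v 0.23472464560889308 0.14742143985985778 width 0.0873032057490353 mid 0.19107304273437542 far 0.7538118093632119 yaw far -0.13473368672926347
gold L,R 0.2899596329848597 0.2532414314873365 block 0.12931403899177635 0.08966766256427379
stop u 0.7732388737927242 yaw -0.1563794090713994 gap far-stop 0.012027064429512253
```

View pics/both7.png

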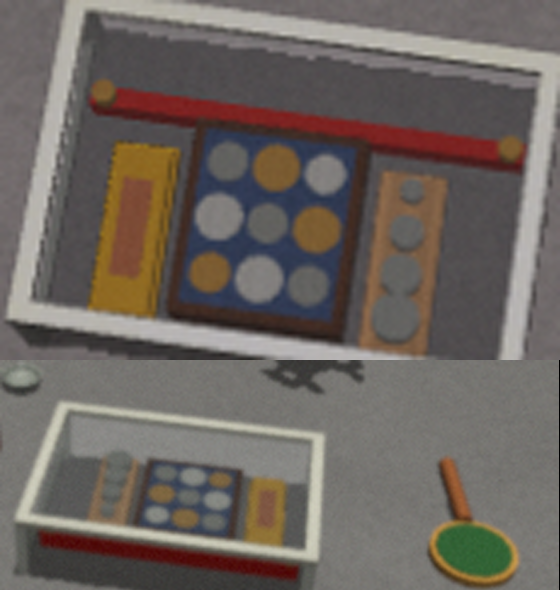

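```bash
python3 -c "
from plant import robot
robot.close_job();print(robot.sense()['t'])"
```

```text
the job is handed in; nothing more can be done
the job is handed in; nothing more can be done
```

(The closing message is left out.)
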